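# Slide the drip tray home in the coffee machine

## Robot

A 6-joint arm with a two-finger parallel gripper is mounted at the origin on the work surface. World frame = base frame: x ahead of the robot, y to its left, z up, the work surface at z = 0. Lengths are in mm, angles in rad, forces in N, time in s.
With the tool pointing down it reaches from about 300 to 775 mm from the base axis. Payload 14.6 kg.
Tool frame: the origin (TCP) lies between the finger pads; the fingertips stand 19 mm ahead of it and the grasp point (between the pads) is the TCP; z points along the fingers, y is the line along which they close (so a half turn about z gives the same grasp; the last joint's range is limited). The gripper opens to 94 mm and grips with 3 to 60 N. Pads are 16 mm wide; open, the fingers measure 119 mm over their backs; the gripper's body (75 mm by 177 mm) begins 78 mm behind the grasp point.
Start: joints at [1.066, 0.3, 1.521, -0, 1.321, -0.067], TCP at [233.168, 498.119, 224.446] pointing down, gripper open.
Joint ranges: [-3.03, 3.03], [-0.79, 2.21], [0.23, 2.52], [-1.04, 4.18], [0, 3.07], [-2.55, 2.55]. Speed limits (rad/s): [2.22, 2.22, 2.57, 3.14, 3.14, 3.14].

## Interface

Orientations are given as [roll, pitch, yaw] about the fixed x, y, z axes, in that order (R = Rz(yaw) Ry(pitch) Rx(roll)).
In Python, from cell import monitor, imaging, job, find_in, trace gives the robot as it stands. The module is installed in compiled form; this text tells all that it offers.
- The arm moves only by the tool arm_command, never from a script. Its argument "steps" is a list of rows, each a list of 5 numbers: the opening, from 0 (shut) to 1 (fully open), then the shift along the tool's x, y, z in mm, then the turn about the tool's z in degrees. In form: [[gripper, dx, dy, dz, turn], ...]. A call has 1 to 20 rows; each row is the pose to reach, as a shift and turn from the pose commanded when the call began, along the tool's axes at that moment; what a row does not reach only later rows make up. A row lasts 1/8 s, in which the tool goes at most 62.5 mm and 10.7 degrees, less where a joint would pass 70% of its speed; a pose out of reach is approached as far as the arm can. A call with a gripper value outside its range is refused whole. The fingers move at their own pace and stop on an object; "force" is the grip in N (left out, the last holds). Time passes only in rows, so rows that repeat a pose let the fingers close. It gives the time, the measured TCP pose, the force, the opening and the grip force at its end, in the units of the state.
- monitor.read_state(): the state, without advancing time (a new reading comes with each control period).
- imaging.camera(name): name is "side" or "top"; returns a dict with "img" (400x640x3 uint8, red, green, blue), "mtx" (3x3 intrinsics, pixels), "view" (4x4, takes a point from world to camera coordinates). Camera axes: x right, y down, z forward; pixel columns grow to the right and rows downward; lengths in mm; the calibration is good to about 2 mm. A picture is of the moment at which its call begins. There is no depth.
- job.sign_off(): hands the job in; it is judged then, once.
Trained networks look in a picture, given as the dict that the camera call returned (one of the last four; its "shot" number tells which), for a name from the list of things; names that differ only in an ending like _2 or _b are one class to them, and where a whole thing is asked for, a point or a joint stands for the part that bears it (a point fixed in the world has none). Each returns a list of dicts, best first, with "p" (0 to 1); they miss things now and then, are a little off and sometimes report something else, mostly with a low value. They report only what shows in the picture. A call takes as long as a camera call. They do not tell look-alikes from the thing itself.
- find_in(picture, target): "rect" ([centre column, centre row, width, height] in pixels, round what is visible of it).
- trace(picture, target): "region" (400x640 bool, what is visible of it) and "rect" ([centre column, centre row, width, height] in pixels, round what is visible of it).
The state is a dict: "clock": time; "joints": joint angles; "qd": joint speeds; "effort": joint torques, N m; "eef_pos": TCP position; "eef_rot": TCP orientation; "wrist_force": force on the tool from outside, world axes, zero at the start; "moment": the same for the moment, N m; "finger_gap": finger opening in mm; "finger_force": force on a finger pad.
Only numpy, scipy, OpenCV 4.12 (cv2) and the standard library are available. Lean on these libraries where they do the work, as an engineer would, in place of code of your own. Each camera call takes 0.05 s, during which the arm holds its last target. There are 200 camera calls.

## Task

Take the coffee machine's drip tray from the wooden tray and slide it, nose first and flat on the bar top, into the bay under the machine until you feel the hidden sprung stop at the blind end; press it firmly home against that stop with about 12 N, without ramming it, and leave it there, let go. Be gentle with the machine and leave the other things on the bar where they are.

Things in the scene. Friction and masses are not known exactly. Their poses are not given: they have to be found in the camera images.
- machine: White capsule coffee machine, 130 wide, 252 deep, 305 mm tall, fixed; on the right, its mouth facing left (+y, within 15 degrees). Origin: centre of the mouth of its tray bay, on the bar top. x: level, straight into the bay (sliding direction); y across; z up. The tall column starts 102 mm behind the origin; the head (above 227 mm) overhangs to 74 mm behind the origin.
- bay (a point): The bay, same point and axes as the machine's origin. A blind slot 83 mm wide, 24 mm high; its floor is the bar top itself. Straight walls begin about 12 mm behind the mouth; two orange cheeks, reaching 7 mm out in front, flare the mouth to about 95 mm (102 at their tips). The slab roofing the bay begins 4 mm behind the mouth, 24 to 44 mm above the bar top.
- stop (a joint): Hidden sprung rubber stop in the bay: how far it is pressed back (m), 0 untouched, 0.011 bottomed. Its untouched face lies 90 to 120 mm behind the machine's origin, different each time, out of sight. It starts to yield at about 2 N, then the force rises 1.8 N per mm (12 N: 4 to 5 mm, less the drag); let go, it settles at 1 to 3 mm, the tray with it.
- drip_tray: Aluminium drip tray, 190 long (x), 80 wide (y), 20 mm high, 0.35 kg, flat on the wooden tray's floor at the start, nose roughly towards the machine. Origin: centre of its underside; x points to the nose (goes in first), z up. Orange grip ridge on top near the other end: 30 long (x), 16 mm thick (y), 20 to 48 mm above the underside, centred at x = -75 mm. Slides with 2 to 3 N, more if pressed down.
- nose (a point): Middle of the drip tray's front (nose) face, 95 mm ahead of the drip tray's origin and 10 mm above its underside.
- grip (a point): Centre line of the orange grip ridge, 75 mm behind the drip tray's origin, 38 mm above its underside (10 mm below the top of the ridge).
- wooden_tray: Wooden serving tray, fixed, 216 mm (x) by 286 mm (y) outside, floor 8 mm thick (its top 8 mm above the bar), rim 18 mm high. Origin: centre of its underside.
- kettle: Red kettle with a thumb lever on its lid, 160 mm across the body, 176 mm tall; origin under its centre. Leave alone.
- jar: Tall glass storage jar, 100 mm across, 215 mm tall, open and empty; origin under its centre. Leave alone.
- mug_a: Blue tin mug, 80 mm across, 80 mm tall; origin under its centre. Leave alone.
- mug_b: Green tin mug, 80 mm across, 80 mm tall; origin under its centre. Leave alone.
- dish: Small white ceramic dish, 100 mm across, 32 mm tall; origin under its centre. Leave alone.
- sugar_tin: Yellow sugar tin, 70 mm across, 90 mm tall; origin under its centre. Leave alone.
Mind the look-alikes: they are no part of the job. Of the things like the drip_tray, leave any that is pink; of the rest the smaller one is meant.

How it is judged (in metres and radians):
On the way, in this order (a step that is already met when the one before it is completed fails the run):
1. the drip tray's nose is at least 30 mm inside the bay, in line with it and flat on the bar top (x of nose in the frame of machine above 0.03 m and angle between the x axis of drip_tray and the x axis of machine, either way round below 0.06 rad and angle between drip_tray's own z axis and vertical below 0.05 rad and y of nose in the frame of machine between -0.006 and 0.006 m and z of nose in the frame of machine below 0.0145 m), for 0.1 s.
2. the drip tray, in the bay, presses the hidden stop back by at least 1 mm (value of joint stop above 0.001 m and x of nose in the frame of machine above 0.086 m and angle between the x axis of drip_tray and the x axis of machine, either way round below 0.06 rad and angle between drip_tray's own z axis and vertical below 0.05 rad and y of nose in the frame of machine between -0.006 and 0.006 m and z of nose in the frame of machine below 0.0145 m), for 0.2 s.
At the end, for the whole second after the job is handed in: The drip tray lies at rest and flat in the bay (within 0.06 rad and 6 mm of its line, underside within 4.5 mm of the bar top), nose at least 86 mm in, with the hidden stop still pressed back by at least 0.5 mm and the nose still up against it (within about 4 mm), and the robot has let go (value of joint stop above 0.0005 m and x of nose in the frame of machine above 0.086 m and angle between the x axis of drip_tray and the x axis of machine, either way round below 0.06 rad and angle between drip_tray's own z axis and vertical below 0.05 rad and y of nose in the frame of machine between -0.006 and 0.006 m and z of nose in the frame of machine below 0.0145 m and distance between nose and stop_c0 below 0.01 m and linear speed of drip_tray below 0.01 m/s); the robot touches nothing.
It fails at once if the stop is rammed: pressed back by more than 9.5 mm (about 20 N) (value of joint stop above 0.0095 m).
It fails at once if the drip tray bears on the machine's walls or roof with more than 25 N (contact force between drip_tray and machine above 25 N).
It fails at once if the robot pushes on the machine with more than 15 N (contact force between any of the fingers, the arm and machine above 15 N).
It fails at once if another thing on the bar (kettle, jar, a mug, the dish, the sugar tin) is moved by more than 20 mm or tipped (distance of any of kettle, jar, mug_a, mug_b, dish, sugar_tin from where it was at the start of the episode above 0.02 m or angle between any of kettle, jar, mug_a, mug_b, dish, sugar_tin's own z axis and vertical above 0.3 rad).
It also fails if it takes over 48 s, if anything falls off the work surface, if the arm or the gripper's body presses on something with over 40 N, if the wrist force passes 120 N, or if a joint passes its speed limit or range.

## Working session

There is one attempt and no reset: what is moved stays moved. The work goes in short steps, Python scripts to look and compute and a tool call to move; the robot and the scene stay as the last step left them, time stands still between calls to the robot, and variables do not carry over. Pictures are saved under pics/ and viewed, at most 10 in all, crops included, and the job is handed in when it is done.

Besides the shell and the picture viewer there is one more tool, called after "Call:" as name(argument=value, ...) on one line, values as JSON. arm_command: Moves the arm, as the interface text tells. Its arguments: {"type":"object","properties":{"steps":{"type":"array","items":{"type":"array","items":{"type":"number"}}},"force":{"type":"number"}},"required":["steps"]}

```bash
mkdir -p pics; python3 - <<'E'
from cell import monitor, imaging, find_in
import cv2, numpy as np
print({k:np.round(v,3) for k,v in monitor.read_state().items()})
for n in ("top","side"):
    c=imaging.camera(n); cv2.imwrite(f"pics/{n}0.png",c["img"][:,:,::-1])
    print(n,c["mtx"].round(1).tolist(),c["view"].round(4).tolist())
    for t in ("drip_tray","grip","machine","wooden_tray"):
        print(t,[(np.round(d["rect"],1).tolist(),round(d["p"],2)) for d in find_in(c,t)])
E
```

```text
{'clock': np.float64(0.0), 'joints': array([ 1.066,  0.301,  1.522,  0.   ,  1.321, -0.067]), 'qd': array([ 0.   , -0.001,  0.001, -0.   , -0.001,  0.   ]), 'effort': array([ 1.0000e-03, -5.3183e+01, -3.5273e+01,  7.1000e-02,  2.5000e-02,
       -0.0000e+00]), 'eef_pos': array([233.06 , 497.912, 223.832]), 'eef_rot': array([-3.14 , -0.   ,  2.704]), 'wrist_force': array([-0.811, -0.237,  0.121]), 'moment': array([-0.023,  0.058, -0.033]), 'finger_force': np.float64(0.0), 'finger_gap': np.float64(94.058)}
top [[368.2, 0.0, 324.8], [0.0, 368.2, 199.6], [0.0, 0.0, 1.0]] [[0.0218, -0.9998, -0.004, -55.4273], [-0.9915, -0.0211, -0.1281, 473.3267], [0.128, 0.0068, -0.9918, 1165.8701], [0.0, 0.0, 0.0, 1.0]]
drip_tray [([220.0, 196.3, 59.8, 38.8], 0.96), ([310.4, 230.3, 60.1, 41.2], 0.87), ([205.8, 287.6, 92.9, 66.2], 0.86)]
grip [([221.1, 192.1, 61.7, 35.1], 0.87), ([310.2, 232.2, 65.5, 37.5], 0.84), ([210.7, 289.3, 88.8, 69.2], 0.79)]
machine [([408.1, 174.8, 110.7, 66.3], 0.84)]
wooden_tray [([222.4, 196.3, 93.5, 68.2], 0.58), ([217.4, 193.8, 64.1, 36.7], 0.29)]
side [[439.9, 0.0, 321.1], [0.0, 439.9, 199.5], [0.0, 0.0, 1.0]] [[0.7187, -0.6953, 0.006, -387.0364], [-0.4464, -0.4681, -0.7626, 250.0173], [0.5331, 0.5454, -0.6468, 1183.0047], [0.0, 0.0, 0.0, 1.0]]
drip_tray [([282.1, 225.0, 64.4, 36.8], 0.93), ([181.3, 200.5, 81.3, 36.4], 0.87), ([253.9, 166.4, 57.8, 32.7], 0.71)]
grip [([181.2, 198.0, 82.1, 40.6], 0.92), ([282.5, 224.6, 62.7, 35.4], 0.91), ([396.9, 217.6, 102.8, 132.1], 0.75), ([254.5, 165.0, 59.7, 29.0], 0.69)]
machine [([397.0, 219.1, 102.7, 135.4], 0.67)]
wooden_tray [([445.0, 304.6, 42.3, 36.4], 0.71), ([257.2, 172.9, 97.2, 65.1], 0.6)]
```

```bash
python3 - <<'E'
import cv2
a=cv2.imread("pics/top0.png")[120:340,150:480];cv2.imwrite("pics/topc.png",cv2.resize(a,None,fx=2.4,fy=2.4,interpolation=cv2.INTER_CUBIC))
a=cv2.imread("pics/side0.png")[130:330,130:470];cv2.imwrite("pics/sidec.png",cv2.resize(a,None,fx=2.35,fy=2.35,interpolation=cv2.INTER_CUBIC))
E
```

```text
(no output)
```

View pics/topc.png

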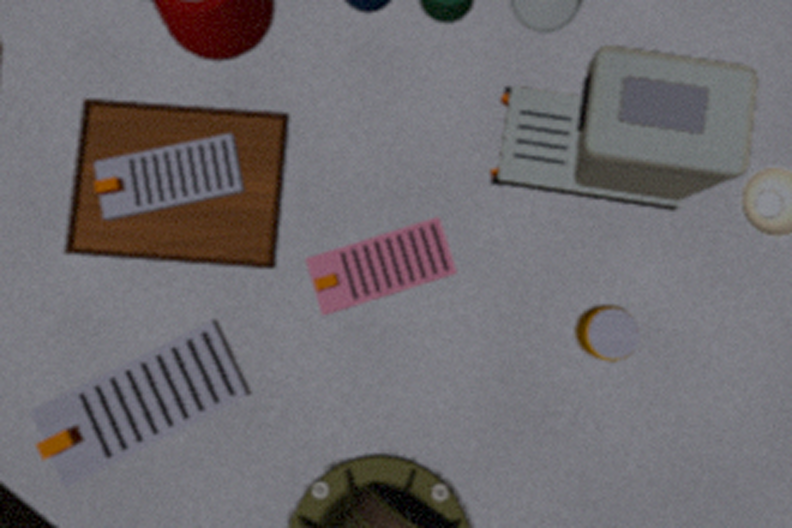

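View pics/sidec.png

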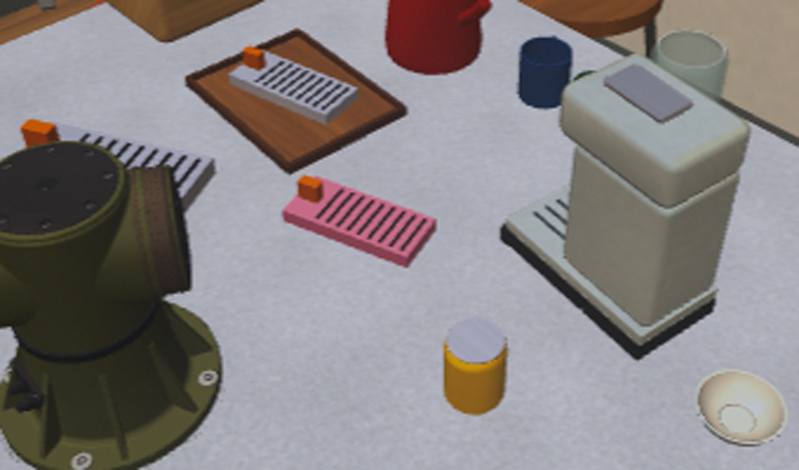

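Top view: the target is the silver tray on the wooden tray (about px 220,196). The pink one (310,230) and the larger silver one (206,288) are decoys. The machine's mouth is near px (356,177), between orange cheeks. I'll fit box models to the silhouettes in both cameras.

```bash
cat > h.py <<'E'
import cv2, numpy as np
from scipy.optimize import minimize
from cell import monitor, imaging, find_in, trace
S=6
def box(x0,x1,y0,y1,z0,z1): return np.array([[x,y,z] for x in(x0,x1) for y in(y0,y1) for z in(z0,z1)],float)
TRAY=[box(-95,95,-40,40,0,20),box(-90,-60,-8,8,20,48)]
MACH=[box(0,252,-65,65,0,44),box(102,252,-55,55,44,227),box(74,252,-65,65,227,305)]
def place(P,p,z):
    c,s=np.cos(p[2]),np.sin(p[2]); return P@np.array([[c,s,0],[-s,c,0],[0,0,1]])+[p[0],p[1],z]
def proj(c,P):
    q=P@c["view"][:3,:3].T+c["view"][:3,3]; q=q@c["mtx"].T; return q[:,:2]/q[:,2:]
def mask(c,parts,p,z):
    m=np.zeros((400*S,640*S),np.uint8)
    for b in parts:
        h=cv2.convexHull(((proj(c,place(b,p,z))+.5)*S).astype(np.float32)).round().astype(np.int32); cv2.fillConvexPoly(m,h,1)
    return m
def fit(views,parts,p0,z):
    """views: list of (camera, region); max overlap of silhouettes"""
    L=[]
    for c,r in views:
        L.append((c,cv2.resize(r.astype(np.float32),None,fx=S,fy=S,interpolation=cv2.INTER_LINEAR)>.5))
    def cost(p):
        t=0
        for c,R in L:
            m=mask(c,parts,p,z)>0; t+=1-(m&R).sum()/(m|R).sum()
        return t
    p0=np.array(p0,float)
    sim=p0+np.array([[0,0,0],[12,0,0],[0,12,0],[0,0,.1]])
    r=minimize(cost,p0,method="Nelder-Mead",options=dict(initial_simplex=sim,xatol=.02,fatol=1e-5,maxiter=200))
    return r.x,r.fun
def ground(c,uv,z):
    R,t=c["view"][:3,:3],c["view"][:3,3]; o=-R.T@t; d=R.T@np.linalg.inv(c["mtx"])@[uv[0],uv[1],1]
    return o+d*(z-o[2])/d[2]
def near(c,t,uv):
    return min(trace(c,t),key=lambda d:np.hypot(d["rect"][0]-uv[0],d["rect"][1]-uv[1]))
def outline(c,img,parts,p,z,k,off,col):
    for b in parts:
        h=cv2.convexHull(((proj(c,place(b,p,z))+.5-off)*k).astype(np.float32)).astype(np.int32); cv2.polylines(img,[h],True,col,1,cv2.LINE_AA)
E
python3 - <<'E'
from h import *
T=imaging.camera("top");Sd=imaging.camera("side")
tt=near(T,"drip_tray",(220,196));ts=near(Sd,"drip_tray",(254,166))
mt=near(T,"machine",(408,175));ms=near(Sd,"machine",(397,219))
p0=list(ground(T,(220,196),20)[:2])+[-1.4]; m0=list(ground(T,(357,177),20)[:2])+[-1.66]
print(p0,m0)
for nm,v,mod,i,z in(("tray",((T,tt),(Sd,ts)),TRAY,p0,8),("mach",((T,mt),(Sd,ms)),MACH,m0,0)):
    v=[(c,d["region"]) for c,d in v]
    for s in (v,v[:1],v[1:]):
        r=fit(s,mod,i,z); print(nm,r[0].round(3),round(r[1],3))
        if s is v: best=r[0]
    if nm=="tray": bt=best
    else: bm=best
ims=[]
for c,o in((T,(170,120)),(Sd,(190,120))):
    k=2.4; a=c["img"][o[1]:o[1]+(120 if c is T else 120),o[0]:o[0]+(300 if c is T else 300),::-1]
    a=cv2.resize(a,None,fx=k,fy=k,interpolation=cv2.INTER_CUBIC)
    outline(c,a,TRAY,bt,8,k,np.array(o),(0,255,0)); outline(c,a,MACH,bm,0,k,np.array(o),(0,0,255)); ims.append(a)
cv2.imwrite("pics/fit.png",np.vstack(ims))
# orange cheek blobs
h=cv2.cvtColor(T["img"],cv2.COLOR_RGB2HSV); m=((h[...,0]>4)&(h[...,0]<20)&(h[...,1]>130)&(h[...,2]>110)).astype(np.uint8)
n,l,st,ce=cv2.connectedComponentsWithStats(m); print([(st[i].tolist(),ce[i].round(1).tolist()) for i in range(1,n) if st[i,4]>3])
E
```

```text
Traceback (most recent call last):
  File "h.py", line 35, in near
    return min(trace(c,t),key=lambda d:np.hypot(d["rect"][0]-uv[0],d["rect"][1]-uv[1]))
ValueError: min() iterable argument is empty
```

```bash
cat >> h.py <<'E'
def seek(cam,t,uv,tries=5):
    for _ in range(tries):
        c=imaging.camera(cam)
        D=[d for d in trace(c,t) if np.hypot(d["rect"][0]-uv[0],d["rect"][1]-uv[1])<25]
        if D: return c,D[0]["region"]
    print("none",cam,t); return None
E
cat > look.py <<'E'
from h import *
tv=[seek("top","drip_tray",(220,196)),seek("side","drip_tray",(254,166))]
mv=[seek("top","machine",(408,175)),seek("side","machine",(397,219))]
tv=[v for v in tv if v]; mv=[v for v in mv if v]
T=imaging.camera("top");Sd=imaging.camera("side")
p0=list(ground(T,(220,196),20)[:2])+[-1.4]; m0=list(ground(T,(357,177),20)[:2])+[-1.66]
print(p0,m0)
B=[]
for nm,v,mod,i,z in(("tray",tv,TRAY,p0,8),("mach",mv,MACH,m0,0)):
    for s in (v,v[:1],v[1:]):
        if not s: continue
        r=fit(s,mod,i,z); print(nm,r[0].round(3),round(r[1],3))
        if s is v: B.append(r[0])
bt,bm=B; ims=[]
for c,o in((T,(170,120)),(Sd,(190,120))):
    k=2.4; a=c["img"][o[1]:o[1]+(120 if c is T else 180)][:130,o[0]:o[0]+300,::-1]
    a=cv2.resize(a,None,fx=k,fy=k,interpolation=cv2.INTER_CUBIC)
    outline(c,a,TRAY,bt,8,k,np.array(o),(0,255,0)); outline(c,a,MACH,bm,0,k,np.array(o),(0,0,255)); ims.append(a)
cv2.imwrite("pics/fit.png",np.vstack(ims)[:600])
h=cv2.cvtColor(T["img"],cv2.COLOR_RGB2HSV); m=((h[...,0]>4)&(h[...,0]<20)&(h[...,1]>130)&(h[...,2]>110)).astype(np.uint8)
n,l,st,ce=cv2.connectedComponentsWithStats(m); print([(st[i].tolist(),ce[i].round(1).tolist()) for i in range(1,n) if st[i,4]>3])
E
python3 look.py
```

```text
[np.float64(480.23366047023353), np.float64(299.3329139702616), -1.4] [np.float64(553.1031151538357), np.float64(-149.7203233482151), -1.66]
tray [490.993 298.703  -1.347] 0.097
tray [490.719 300.687  -1.34 ] 0.041
tray [490.139 296.62   -1.345] 0.046
mach [ 558.721 -154.61    -1.725] 0.2
mach [ 560.286 -146.206   -1.742] 0.091
mach [ 557.368 -158.336   -1.739] 0.092
[([126, 135, 4, 22, 33], [127.3, 145.9]), ([126, 158, 2, 7, 9], [126.2, 160.4]), ([360, 159, 2, 3, 5], [360.4, 160.2]), ([125, 169, 1, 4, 4], [125.0, 170.5]), ([124, 176, 2, 3, 4], [124.5, 177.0]), ([123, 190, 1, 4, 4], [123.0, 191.5]), ([189, 194, 10, 6, 43], [193.5, 196.4]), ([281, 234, 9, 7, 45], [285.2, 237.0]), ([394, 256, 1, 6, 6], [394.0, 258.5]), ([166, 299, 13, 12, 89], [172.2, 304.9])]
```

View pics/fit.png

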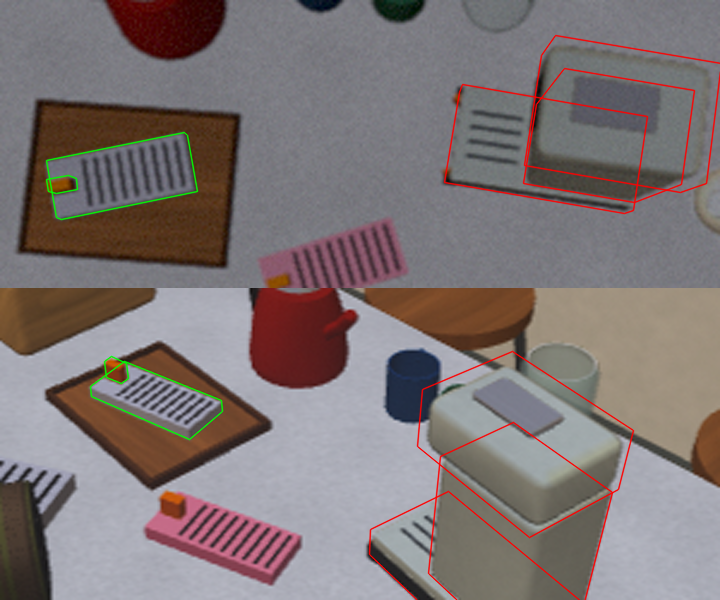

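The tray fit is good in both views. The machine's head is smaller and rounder than my boxes, so I'll refit with its inner sizes free.

```bash
cat > m.py <<'E'
from h import *
def rbox(x0,x1,hw,z0,z1,r):
    P=[]
    for z,e in((z0,r),(z0+r,0),(z1-r,0),(z1,r)):
        for x in(x0,x1):
            for y in(-hw,hw):
                sx=1 if x==x0 else -1; sy=1 if y<0 else -1
                P+= [[x+sx*(e+.3*r),y+sy*e,z],[x+sx*e,y+sy*(e+.3*r),z]]
    return np.array(P,float)
def model(q): # slab end, head end, head hw, col hw, radius
    return [box(2,q[0],-65,65,0,44),box(102,q[1]-4,-q[3],q[3],44,227),rbox(74,q[1],q[2],227,305,abs(q[4]))]
mv=[seek("top","machine",(408,175)),seek("side","machine",(397,219))]
L=[(c,cv2.resize(r.astype(np.float32),None,fx=S,fy=S,interpolation=cv2.INTER_LINEAR)>.5) for c,r in mv if 1]
def cost(p):
    mod=model(p[3:]);t=0
    for c,R in L:
        m=mask(c,mod,p,0)>0; t+=1-(m&R).sum()/(m|R).sum()
    return t
x=np.array([558,-153,-1.73,245,240,60,55,12.])
for it in range(2):
    sim=np.vstack([x,x+np.diag([8,8,.06,-8,-10,-6,-6,6])])
    r=minimize(cost,x,method="Nelder-Mead",options=dict(initial_simplex=sim,maxiter=350,xatol=.02,fatol=1e-5)); x=r.x
    print(x.round(3),round(r.fun,4))
T=imaging.camera("top");Sd=imaging.camera("side");ims=[]
for c,o,hh in((T,(335,130),80),(Sd,(330,140),150)):
    k=4 if c is T else 2; a=c["img"][o[1]:o[1]+hh,o[0]:o[0]+480//k*1,::-1]
    a=cv2.resize(a,None,fx=k,fy=k,interpolation=cv2.INTER_CUBIC)
    outline(c,a,model(x[3:]),x,0,k,np.array(o),(0,0,255))
    outline(c,a,[box(4,5,-65,65,44,44.1),box(-7,0,-51,-50,0,24),box(-7,0,50,51,0,24)],x,0,k,np.array(o),(255,0,0)); ims.append(a)
w=min(a.shape[1] for a in ims);cv2.imwrite("pics/fit2.png",np.vstack([a[:,:w] for a in ims])[:600])
E
python3 m.py
```

```text
[ 557.683 -155.557   -1.696  250.928  247.939   59.525   54.814   19.703] 0.0658
[ 557.239 -155.845   -1.698  251.639  246.962   60.027   58.556   18.326] 0.0594
```

View pics/fit2.png

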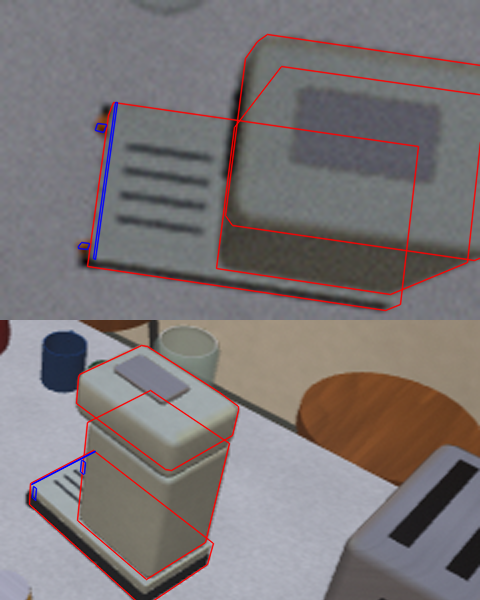

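The machine fit is about (557, -156) with yaw -1.698. The outlines agree to within a few mm in both views. Next I'll move above the grip ridge.

Call:
arm_command(steps=[[1, -50, -2, 0, 10], [1, -100, -4, 0, 20], [1, -150, -6, 0, 30], [1, -200, -9, 10, 40], [1, -250, -11, 40, 50], [1, -272, -12, 80, 52], [1, -272, -12, 110, 52], [1, -272, -12, 110, 52]], force=60)

```text
clock: 2.6
eef_pos: [473.7, 371.2, 112.5]
eef_rot: [-3.138, 0.002, 1.796]
wrist_force: [0.1, -0.5, 0.4]
finger_gap: 94.2
finger_force: 0.0
```

Call:
arm_command(steps=[[1, 0, 0, 30, 0], [1, 0, 0, 55, 0], [1, 0, 0, 62, 0], [0, 0, 0, 62, 0], [0, 0, 0, 62, 0], [0, 0, 0, 62, 0], [0, 0, 0, 62, 0], [0, 0, 0, 62, 0], [0, 0, 0, 62, 0]], force=60)

```text
clock: 3.72
eef_pos: [474.5, 371.9, 52.5]
eef_rot: [3.142, 0.0, 1.796]
wrist_force: [0.3, -0.2, -1.2]
finger_gap: 37.6
finger_force: 0.0
```

Call:
arm_command(steps=[[0, 0, 0, 1, 0], [0, 0, 0, 1, 0], [0, 0, 0, 1, 0], [0, 0, 0, 1, 0]])

```text
clock: 4.22
eef_pos: [474.3, 371.9, 51.3]
eef_rot: [-3.141, 0.0, 1.796]
wrist_force: [-2.1, -0.1, -2.0]
finger_gap: 15.5
finger_force: 60.0
```

Call:
arm_command(steps=[[0, 0, 0, -15, 0], [0, 0, 0, -35, 0], [0, 0, 0, -50, 0], [0, -15, 2, -50, 1], [0, -45, 5, -50, 3], [0, -80, 8, -50, 6], [0, -120, 12, -50, 8], [0, -160, 16, -50, 10], [0, -200, 21, -50, 12], [0, -240, 25, -50, 14], [0, -275, 29, -50, 16], [0, -305, 32, -50, 18], [0, -325, 34, -50, 19.5], [0, -336, 35, -50, 20.2], [0, -336, 35, -50, 20.2], [0, -336, 35, -50, 20.2]])

```text
clock: 6.22
eef_pos: [583.4, 53.0, 101.4]
eef_rot: [-3.141, -0.0, 1.445]
wrist_force: [-0.3, -0.2, -2.4]
finger_gap: 15.6
finger_force: 60.0
```

```bash
cat > chk.py <<'E'
import sys
from h import *
z=float(sys.argv[1]); s=monitor.read_state(); e=s["eef_pos"]; print(e.round(1),s["eef_rot"].round(3),s["wrist_force"].round(1))
yaw=s["eef_rot"][2]-np.pi; p0=[e[0]+75*np.cos(yaw),e[1]+75*np.sin(yaw),yaw]
M=np.array([557.2,-155.8,-1.698])
c,sn=np.cos(M[2]),np.sin(M[2])
ims=[]
for n in("top","side"):
    C=imaging.camera(n); uv=proj(C,np.array([[p0[0],p0[1],z+10]]))[0]
    k=4;o=np.maximum(np.round(uv).astype(int)-[55,37],0);a=cv2.resize(C["img"][o[1]:o[1]+75,o[0]:o[0]+150,::-1],None,fx=k,fy=k,interpolation=cv2.INTER_CUBIC)
    outline(C,a,TRAY,p0,z,k,o,(0,255,0)); outline(C,a,[box(2,251,-65,65,0,44),box(-7,0,-51,-49,0,24),box(-7,0,49,51,0,24)],M,0,k,o,(0,0,255)); ims.append(a)
w=min(a.shape[1] for a in ims); cv2.imwrite(sys.argv[2],np.vstack([a[:,:w] for a in ims]))
q=p0[:2]+95*np.array([np.cos(yaw),np.sin(yaw)])-M[:2]; print("nose in machine (kinematic)",(c*q[0]+sn*q[1]).round(1),(-sn*q[0]+c*q[1]).round(1),round(yaw-M[2],4))
E
python3 chk.py 50 pics/c1.png
```

```text
[583.4  53.  101.4] [-3.141 -0.     1.445] [-0.3 -0.2 -2.4]
nose in machine (kinematic) -40.4 -0.3 0.0011
```

View pics/c1.png

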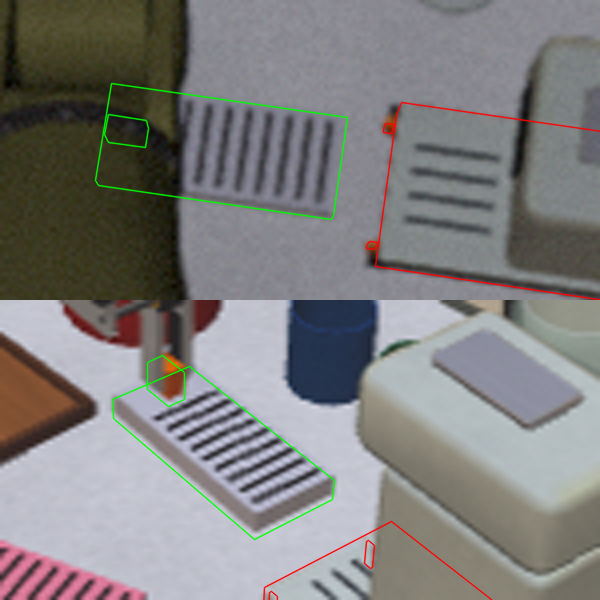

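Nose in the top view sits about 2.5 px short of the prediction, so there may be a slight droop or slip. I'll lower it to the bar, which levels it, and then measure.

Call:
arm_command(steps=[[0, 0, 0, 20, 0], [0, 0, 0, 40, 0], [0, 0, 0, 48, 0], [0, 0, 0, 52, 0], [0, 0, 0, 55, 0], [0, 0, 0, 57, 0], [0, 0, 0, 57, 0], [0, 0, 0, 57, 0]])

```text
clock: 7.32
eef_pos: [583.8, 52.2, 44.7]
eef_rot: [3.141, -0.0, 1.444]
wrist_force: [-0.1, 0.6, -3.1]
finger_gap: 15.4
finger_force: 60.0
```

```bash
cat > fitflat.py <<'E'
from h import *
s=monitor.read_state(); e=s["eef_pos"]; yaw=s["eef_rot"][2]-np.pi; p0=np.array([e[0]+75*np.cos(yaw),e[1]+75*np.sin(yaw),yaw])
z=e[2]-43.3; print(e.round(1),s["wrist_force"].round(1),"kin",p0.round(3))
L=[]
for n in("top","side"):
    C0=imaging.camera(n); uv=proj(C0,np.array([[p0[0],p0[1],z+10]]))[0]
    v=seek(n,"drip_tray",uv)
    if v: L.append((n,)+v)
# only compare where not occluded: plate part ahead of x=-45 (tray frame)
def run(V,free):
    def cost(d):
        p=p0+np.r_[d[:2],d[2]/50.];t=0
        for n,c,r in V:
            R=cv2.resize(r.astype(np.float32),None,fx=S,fy=S,interpolation=cv2.INTER_LINEAR)>.5
            m=mask(c,[TRAY[0]],p,z)>0
            w=mask(c,[box(-30 if n=="top" else -50,130,-70,70,0,20)],p0,z)>0
            t+=1-(m&R&w).sum()/((m|R)&w).sum()
        return t
    r=minimize(cost,np.zeros(3),method="Nelder-Mead",options=dict(initial_simplex=np.vstack([np.zeros(3),4*np.eye(3)]),xatol=.02,fatol=1e-5,maxiter=150))
    p=p0+np.r_[r.x[:2],r.x[2]/50]; return p,r.fun
M=np.array([557.2,-155.8,-1.698]);c,sn=np.cos(M[2]),np.sin(M[2])
for V in (L,L[:1],L[1:]):
    if V:
        p,f=run(V,0); q=p[:2]+95*np.array([np.cos(p[2]),np.sin(p[2])])-M[:2]
        print([v[0] for v in V],p.round(3),round(f,3),"nose rel",round(c*q[0]+sn*q[1],1),round(-sn*q[0]+c*q[1],1),round(p[2]-M[2],3))
E
python3 fitflat.py; python3 chk.py 0.5 pics/c2.png
```

```text
[583.8  52.2  44.7] [-0.1  0.6 -3.1] kin [574.244 -22.167  -1.698]
['top', 'side'] [574.423 -20.27   -1.696] 0.119 nose rel -41.6 0.1 0.002
['top'] [575.312 -18.672  -1.701] 0.04 nose rel -43.3 0.3 -0.003
['side'] [571.923 -27.08   -1.685] 0.037 nose rel -34.6 -0.5 0.013
[583.7  52.2  44.5] [ 3.142 -0.     1.444] [-0.8 -0.5 -2.1]
nose in machine (kinematic) -39.7 -0.1 0.0
```

View pics/c2.png

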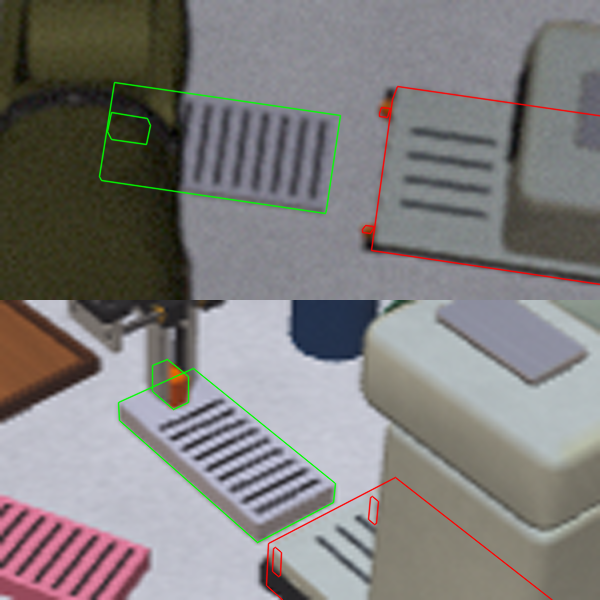

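Lateral relation now: about 0 mm and about 0 rad in both cameras. I'll set it down fully and approach the mouth.

Call:
arm_command(steps=[[0, 0, 0, 1, 0], [0, 0, 0, 1.5, 0], [0, -5, 0, 1.5, 0], [0, -10, 0, 1.5, 0], [0, -15, 0, 1.5, 0], [0, -20, 0, 1.5, 0], [0, -24, 0, 1.5, 0], [0, -24, 0, 1.5, 0]])

```text
clock: 8.72
eef_pos: [580.8, 27.9, 43.2]
eef_rot: [3.141, 0.0, 1.443]
wrist_force: [1.0, 1.9, 4.5]
finger_gap: 15.7
finger_force: 60.0
```

Call:
arm_command(steps=[[0, -3, 0, -0.3, 0], [0, -6, 0, -0.3, 0], [0, -9, 0, -0.3, 0], [0, -12, 0, -0.3, 0], [0, -15, 0, -0.3, 0], [0, -18, 0, -0.3, 0], [0, -21, 0, -0.3, 0], [0, -24, 0, -0.3, 0]])

```text
clock: 9.72
eef_pos: [577.6, 4.5, 43.3]
eef_rot: [3.141, -0.0, 1.444]
wrist_force: [0.5, 5.0, 4.2]
finger_gap: 15.6
finger_force: 60.0
```

Call:
arm_command(steps=[[0, -2, 0, -0.2, 0], [0, -4, 0, -0.2, 0], [0, -6, 0, -0.2, 0], [0, -6, 0, -0.2, 0]])

```text
clock: 10.22
eef_pos: [576.6, -1.7, 43.3]
eef_rot: [-3.141, 0.0, 1.444]
wrist_force: [0.2, 0.1, 1.6]
finger_gap: 15.4
finger_force: 60.0
```

Call:
arm_command(steps=[[0, -3, 0, 0, 0], [0, -6, 0, 0, 0], [0, -9, 0, 0, 0], [0, -12, 0, 0, 0], [0, -12, 0, 0, 0]])

```text
clock: 10.85
eef_pos: [575.1, -13.6, 43.3]
eef_rot: [-3.141, 0.0, 1.443]
wrist_force: [0.1, -0.6, -1.8]
finger_gap: 15.7
finger_force: 60.0
```

Call:
arm_command(steps=[[0, -3, 0, 0, 0], [0, -6, 0, 0, 0], [0, -9, 0, 0, 0], [0, -12, 0, 0, 0], [0, -15, 0, 0, 0], [0, -18, 0, 0, 0], [0, -18, 0, 0, 0]])

```text
clock: 11.72
eef_pos: [572.9, -31.4, 43.4]
eef_rot: [-3.142, 0.0, 1.443]
wrist_force: [-0.7, -0.8, -1.6]
finger_gap: 15.7
finger_force: 60.0
```

```bash
python3 chk.py 0 pics/c3.png
```

```text
[572.9 -31.4  43.4] [-3.142  0.     1.443] [-0.7 -0.8 -1.6]
nose in machine (kinematic) 44.6 -0.2 -0.0002
```

View pics/c3.png

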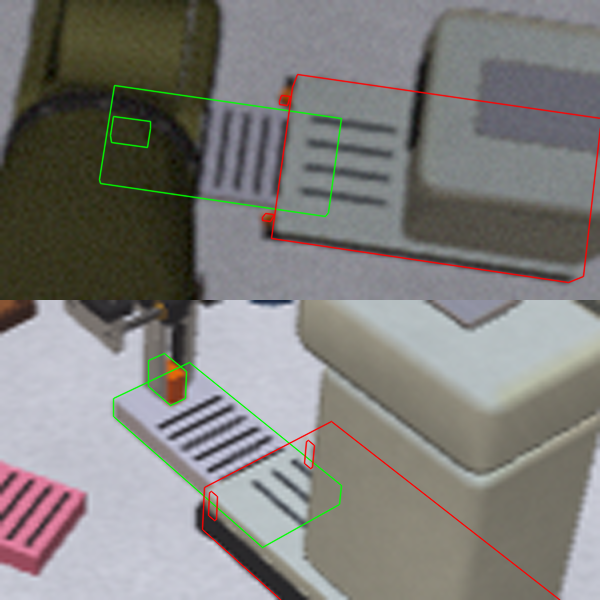

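The tray is in the bay, in line and free of side force, with the nose about 42 mm in. Continuing.

Call:
arm_command(steps=[[0, -3, 0, 0.2, 0], [0, -6, 0, 0.2, 0], [0, -9, 0, 0.2, 0], [0, -12, 0, 0.2, 0], [0, -15, 0, 0.2, 0], [0, -18, 0, 0.2, 0], [0, -21, 0, 0.2, 0], [0, -24, 0, 0.2, 0], [0, -27, 0, 0.2, 0], [0, -30, 0, 0.2, 0], [0, -33, 0, 0.2, 0], [0, -33, 0, 0.2, 0]])

```text
clock: 13.32
eef_pos: [568.8, -64.2, 43.3]
eef_rot: [3.142, 0.0, 1.444]
wrist_force: [-0.3, -2.2, 0.9]
finger_gap: 15.4
finger_force: 60.0
```

Call:
arm_command(steps=[[0, -1, 0, 0, 0], [0, -2, 0, 0, 0], [0, -3, 0, 0, 0], [0, -4, 0, 0, 0], [0, -4, 0, 0, 0]])

```text
clock: 13.95
eef_pos: [568.3, -67.9, 43.3]
eef_rot: [3.141, 0.0, 1.444]
wrist_force: [-0.0, 1.2, 1.7]
finger_gap: 15.9
finger_force: 60.0
```

Call:
arm_command(steps=[[0, -1, 0, 0, 0], [0, -2, 0, 0, 0], [0, -3, 0, 0, 0], [0, -4, 0, 0, 0], [0, -4, 0, 0, 0]])

```text
clock: 14.58
eef_pos: [567.8, -71.9, 43.3]
eef_rot: [3.142, 0.0, 1.444]
wrist_force: [-0.0, 1.2, 1.7]
finger_gap: 15.5
finger_force: 60.0
```

Nose is about 85.5 mm in by the arm's own pose; now feeling for the stop.

Call:
arm_command(steps=[[0, -1, 0, 0, 0], [0, -2, 0, 0, 0], [0, -3, 0, 0, 0], [0, -3, 0, 0, 0]])

```text
clock: 15.08
eef_pos: [567.4, -74.8, 43.3]
eef_rot: [3.142, 0.0, 1.444]
wrist_force: [-0.8, 2.7, 1.5]
finger_gap: 15.6
finger_force: 60.0
```

Call:
arm_command(steps=[[0, -1, 0, 0, 0], [0, -2, 0, 0, 0], [0, -3, 0, 0, 0], [0, -3, 0, 0, 0]])

```text
clock: 15.58
eef_pos: [567.0, -77.8, 43.3]
eef_rot: [-3.142, 0.0, 1.444]
wrist_force: [0.8, 2.2, 2.6]
finger_gap: 15.7
finger_force: 60.0
```

Call:
arm_command(steps=[[0, -1, 0, 0, 0], [0, -2, 0, 0, 0], [0, -3, 0, 0, 0], [0, -3, 0, 0, 0]])

```text
clock: 16.08
eef_pos: [566.7, -80.8, 43.3]
eef_rot: [3.142, 0.0, 1.444]
wrist_force: [0.4, 2.0, 2.2]
finger_gap: 15.2
finger_force: 60.0
```

Call:
arm_command(steps=[[0, -1, 0, 0, 0], [0, -2, 0, 0, 0], [0, -3, 0, 0, 0], [0, -3, 0, 0, 0]])

```text
clock: 16.58
eef_pos: [566.3, -83.8, 43.3]
eef_rot: [3.142, 0.0, 1.444]
wrist_force: [0.5, 2.7, 3.8]
finger_gap: 15.4
finger_force: 60.0
```

Call:
arm_command(steps=[[0, -1, 0, 0, 0], [0, -2, 0, 0, 0], [0, -3, 0, 0, 0], [0, -3, 0, 0, 0]])

```text
clock: 17.08
eef_pos: [565.9, -86.8, 43.3]
eef_rot: [3.142, 0.0, 1.444]
wrist_force: [-0.4, 2.5, 4.2]
finger_gap: 15.1
finger_force: 60.0
```

Call:
arm_command(steps=[[0, -1, 0, 0, 0], [0, -2, 0, 0, 0], [0, -3, 0, 0, 0], [0, -3, 0, 0, 0]])

```text
clock: 17.58
eef_pos: [565.5, -89.7, 43.3]
eef_rot: [3.141, 0.0, 1.444]
wrist_force: [0.7, 3.9, 4.1]
finger_gap: 15.4
finger_force: 60.0
```

Call:
arm_command(steps=[[0, -1, 0, 0, 0], [0, -2, 0, 0, 0], [0, -3, 0, 0, 0], [0, -3, 0, 0, 0]])

```text
clock: 18.08
eef_pos: [565.2, -92.5, 43.3]
eef_rot: [3.142, -0.0, 1.444]
wrist_force: [0.1, 6.1, 4.1]
finger_gap: 15.7
finger_force: 60.0
```

Contact: the force is rising. Pressing on.

Call:
arm_command(steps=[[0, -0.5, 0, 0, 0], [0, -1, 0, 0, 0], [0, -1.5, 0, 0, 0], [0, -2, 0, 0, 0], [0, -2, 0, 0, 0]])

```text
clock: 18.7
eef_pos: [565.0, -94.0, 43.3]
eef_rot: [3.142, -0.001, 1.444]
wrist_force: [2.9, 9.6, 3.9]
finger_gap: 15.6
finger_force: 60.0
```

Call:
arm_command(steps=[[0, -0.5, 0, 0, 0], [0, -1, 0, 0, 0], [0, -1.5, 0, 0, 0], [0, -1.5, 0, 0, 0], [0, -1.5, 0, 0, 0]])

```text
clock: 19.32
eef_pos: [564.9, -95.2, 43.3]
eef_rot: [3.141, -0.001, 1.444]
wrist_force: [2.4, 12.2, 4.5]
finger_gap: 15.4
finger_force: 60.0
```

Call:
arm_command(steps=[[0, 0, 0, 0, 0], [0, 0, 0, 0, 0], [0.5, 0, 0, 0, 0], [0.5, 0, 0, 0, 0], [0.6, 0, 0, 0, 0], [0.6, 0, 0, 0, 0], [0.6, 0, 0, -5, 0], [0.6, 0, 0, -25, 0], [0.6, 0, 0, -60, 0], [0.6, 20, 0, -90, 0], [0.6, 60, 0, -120, 0], [0.6, 100, 0, -140, 0], [0.6, 100, 0, -140, 0]])

```text
clock: 20.95
eef_pos: [578.0, 5.1, 185.1]
eef_rot: [3.138, -0.0, 1.447]
wrist_force: [-0.2, -0.4, 0.4]
finger_gap: 56.6
finger_force: 0.0
```

```bash
python3 - <<'E'
from h import *
s=monitor.read_state();print(s["clock"],s["eef_pos"].round(1),s["wrist_force"].round(1))
C=imaging.camera("side");a=C["img"][110:260,240:440,::-1];b=imaging.camera("top")["img"][120:220,280:480,::-1]
cv2.imwrite("pics/end.png",np.vstack([cv2.resize(x,None,fx=2.4,fy=2.4,interpolation=cv2.INTER_CUBIC) for x in(a,b)])[:600])
E
```

```text
20.95 [578.    5.1 185.1] [-0.2 -0.4  0.4]
```

View pics/end.png

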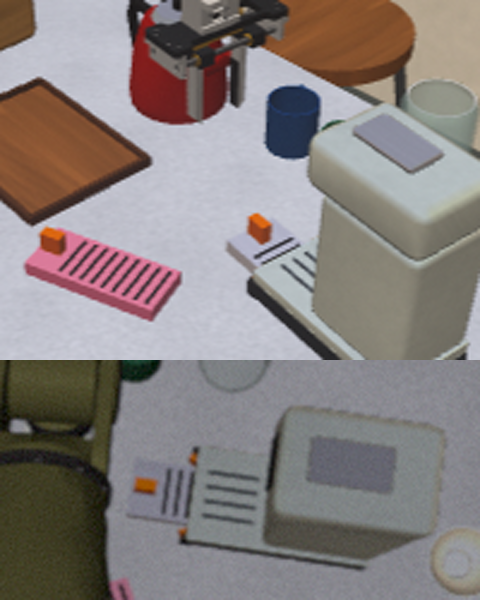

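The tray sits flat and straight in the bay, with its ridge at top px (340,202), and the gripper is clear. Handing in.

```bash
python3 -c "
from cell import job; print(job.sign_off())"
```

```text
the job is handed in; nothing more can be done
None
```

I slid the drip tray nose first into the bay, pressed it against the stop with about 12 N, let go and handed the job in at about 21 s; sign-off gave no verdict, but the last pictures show the tray flat and straight in the bay.

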